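# Right the toppled sealant bottle

## Robot

A 7-joint arm with a two-finger parallel gripper is mounted at the origin on a cart in front of the work surface, level with it; the furniture and walls round the work are solid. World frame = base frame: x ahead of the robot, y to its left, z up, the work surface at z = 0. Lengths are in mm, angles in rad, forces in N, time in s.
With the tool pointing down it reaches from about 400 to 875 mm from the base axis. Payload 19.3 kg.
Tool frame: the origin (TCP) lies at the very end of the fingers, on their centre line; the grasp point (between the pads) lies 19 mm behind it (grip_point_offset is the z of the grasp point in the tool frame, in mm); z points along the fingers, y is the line along which they close (so a half turn about z gives the same grasp; the last joint's range is limited). The gripper opens to 85 mm and grips with 20 to 120 N. Pads are 22 mm wide; open, the fingers measure 114 mm over their backs; the gripper's body (76 mm by 85 mm) begins 54 mm behind the grasp point. The pads swing forward as they close: fully open they stand 13 mm farther back than shut.
Start: joints at [1.209, 0.521, -0.036, 1.599, 0.021, 1.021, -0.113], TCP at [179.77, -598.58, 231.291] pointing down, gripper open.
Joint ranges: [-2.91, 2.91], [-0.3, 2.13], [-1.5, 1.42], [0.17, 2.43], [-1.26, 4.41], [0.16, 1.93], [-2.52, 2.52]. Speed limits (rad/s): [1.89, 1.89, 2.39, 2.39, 3.01, 3.01, 3.01].

## Interface

Orientations are given as a 3x3 rotation matrix whose columns are the frame's x, y, z axes.
In Python, from workcell import movep, movel, goto_joints, open_gripper, clamp, wait, inverse_kinematics, read_state, camera, PlanningError, finish_job, grip_point_offset gives the robot as it stands. Calls block until the motion is done:
- movep(position, orientation): joint-space move of the TCP to a pose.
- movel(position, frame=None, max_speed=150, guard=None): straight line of the TCP; frame=None keeps the orientation; max_speed is the mean speed in mm/s. With guard (N) it stops when the force on the tool has changed by that much, and returns True; else False.
- goto_joints(angles): joint-space move.
- open_gripper() and clamp(): open the fingers fully, or close them until they stop; the grip force is fixed at half the most.
- wait(seconds).
- inverse_kinematics(position, orientation): joint angles nearest the present ones, or None.
- read_state(): the state.
- camera(name): name is "side" or "top" or "wrist"; returns a dict with "image" (400x640x3 uint8, blue, green, red), "range_z" (400x640 float32, mm along the optical axis (not along the pixel's ray), 0 where there is no reading), "fx", "fy", "cx", "cy" (pixels), "cam_to_world" (4x4, takes a point from camera to world coordinates). Camera axes: x right, y up, looking along -z (the intrinsics and any distortion apply to the point x, -y, -z); pixel columns grow to the right and rows downward; lengths in mm; the calibration is good to about 2 mm. A picture is of the moment at which its call begins.
A pose or a line that the arm cannot do raises PlanningError and nothing moves.
- finish_job(): hands the job in; it is judged then, once.
The state is a dict: "time": time; "qpos": joint angles; "qvel": joint speeds; "joint_efforts": joint torques, N m; "eef_pos": TCP position; "tool_rot": TCP orientation; "ft_force": force on the tool from outside, world axes, zero at the start; "torque": the same for the moment, N m; "finger_gap": finger opening in mm; "gripper_force": force on a finger pad.
Only numpy, scipy, OpenCV 4.12 (cv2) and the standard library are available. Lean on these libraries where they do the work, as an engineer would, in place of code of your own. Each camera call takes 0.05 s, during which the arm holds its last target. There are 200 camera calls.

## Task

The little red sealant bottle has toppled over on the worktop. Stand it upright on its base on the square black drip mat, all of the base on the mat; set it down rather than dropping it, and leave the white standing marker beside it as it stands.

Things in the scene. Friction and masses are not known exactly. Their poses are not given: they have to be found in the camera images.
- toppled_bottle: red sealant bottle with a white nozzle, 106 mm tall, oval body 37 mm (its y) by 27 mm (its x), about 70 g. Origin: centre of its base; z runs from base to nozzle tip (level while it lies). It lies on a broad side, axis about 13 mm above the worktop, nozzle roughly towards the robot (within 25 degrees of straight along -x); the red body is straight to about 50 mm from the base, then narrows to the nozzle.
- drip_mat: square black rubber mat with a thin grey line round its rim, 100 x 100 mm, 4 mm thick, fixed on the worktop. Origin: centre of its underside; z up, x and y along its edges.
- white_marker: white marker with a black cap standing upright in a round white foot, 40 mm across and 110 mm tall, loose. Origin: centre of the foot's underside; z up. It must stay where it stands.
Not all that is in view belongs to the job. There is more than one size of the toppled_bottle; the one meant has the size given above.

How it is judged (in metres and radians):
At the end, for the whole second after the job is handed in: The bottle stands released and at rest on its base on the mat, upright within 10 degrees, its base centre within 35 mm of the mat's centre along each of the mat's own axes (so the base lies on the mat); the white marker still stands upright within 10 degrees, within 30 mm of where it was (angle between each of toppled_bottle, white_marker's own z axis and vertical below 0.17 rad and x of toppled_bottle in the frame of drip_mat between -0.035 and 0.035 m and y of toppled_bottle in the frame of drip_mat between -0.035 and 0.035 m and height (world z) of toppled_bottle below 0.012 m and linear speed of toppled_bottle below 0.03 m/s and angular speed of toppled_bottle below 0.3 rad/s and distance of white_marker from where it was at the start of the episode below 0.03 m); the robot touches nothing.
It fails at once if the bottle is dropped (falls free of the fingers faster than 0.7 m/s) (contact force between the fingers and toppled_bottle below 0.05 N and linear speed of toppled_bottle above 0.7 m/s).
It fails at once if the white marker is knocked over (angle between white_marker's own z axis and vertical above 0.5 rad).
It also fails if it takes over 42 s, if anything falls off the work surface, if the arm or the gripper's body presses on something with over 40 N, if the wrist force passes 120 N, or if a joint passes its speed limit or range.

## Working session

There is one attempt and no reset: what is moved stays moved. The work goes in short steps, each a Python script; the robot and the scene stay as the last script left them, time stands still between calls to the robot, and variables do not carry over. Pictures are saved under pics/ and viewed, at most 10 in all, crops included, and the job is handed in when it is done.

```bash
mkdir -p pics; ls
python3 - <<'E'
from workcell import *
import cv2,numpy as np,pickle
d={n:camera(n) for n in("top","side")}
pickle.dump(d,open("v0.pkl","wb"))
for n in d:
    cv2.imwrite(f"pics/{n}0.png",d[n]["image"]); print(n,{k:np.round(v,3).tolist() for k,v in d[n].items() if k not in("image","range_z")}, [k for k in d[n]])
s=read_state();print(s["time"],s["finger_gap"],s["tool_rot"],grip_point_offset)
E
```

```text
pics
top {'fx': 377.613, 'fy': 377.613, 'cx': 321.58, 'cy': 206.564, 'cam_to_world': [[-0.006, 0.996, -0.09, 510.538], [-1.0, -0.006, -0.003, -1.953], [-0.004, 0.09, 0.996, 895.328], [0.0, 0.0, 0.0, 1.0]]} ['image', 'range_z', 'fx', 'fy', 'cx', 'cy', 'cam_to_world']
side {'fx': 394.525, 'fy': 394.525, 'cx': 321.766, 'cy': 202.653, 'cam_to_world': [[0.968, 0.148, -0.203, 402.04], [-0.251, 0.586, -0.77, -643.447], [0.005, 0.796, 0.605, 571.911], [0.0, 0.0, 0.0, 1.0]]} ['image', 'range_z', 'fx', 'fy', 'cx', 'cy', 'cam_to_world']
0.1 85.38568475575215 [[ 9.57706830e-01  2.87745561e-01 -3.46286845e-04]
 [ 2.87745757e-01 -9.57706444e-01  8.64012694e-04]
 [-8.30253257e-05 -9.27113429e-04 -9.99999567e-01]] -18.700000000000003
```

View pics/top0.png

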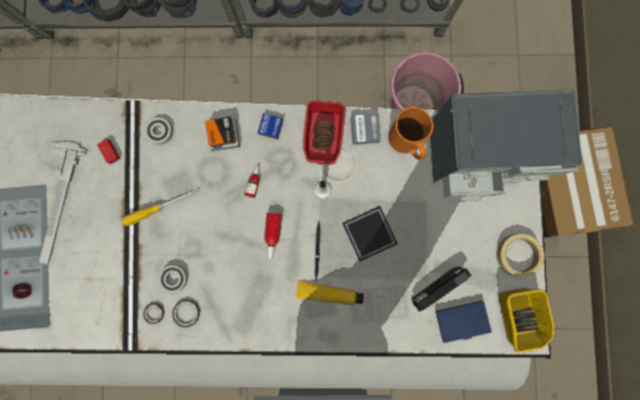

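View pics/side0.png

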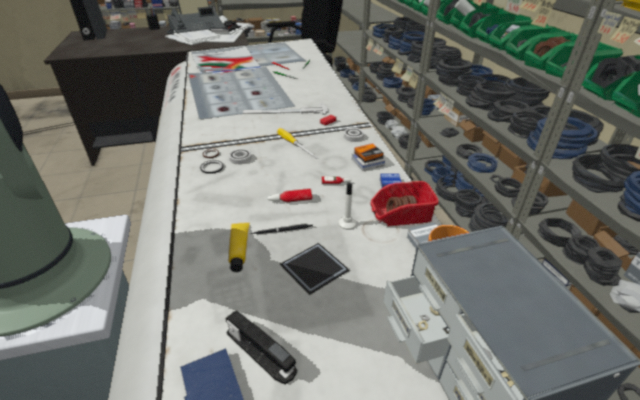

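The top view shows the large red bottle at (273,230) with its nozzle down at (270,255), and a smaller decoy at (253,182). The mat is at (370,233) and the marker foot at (322,188). Next I'll measure these.

```bash
cat > h.py <<'E'
import numpy as np,cv2
def ray(c,px,z):
    px=np.atleast_2d(np.array(px,float)); M=c["cam_to_world"]
    d=np.c_[(px[:,0]-c["cx"])/c["fx"],-(px[:,1]-c["cy"])/c["fy"],-np.ones(len(px))]@M[:3,:3].T
    o=M[:3,3]; return o+d*((z-o[2])/d[:,2])[:,None]
def blobs(mask,amin=30):
    n,l,s,ce=cv2.connectedComponentsWithStats(mask.astype(np.uint8))
    return [(np.argwhere(l==i)[:,::-1],s[i]) for i in range(1,n) if s[i][4]>amin]
def axis(P):
    m=P[:,:2].mean(0); u,s,v=np.linalg.svd(P[:,:2]-m,full_matrices=False)
    a=v[0]; b=np.array([-a[1],a[0]]); t=(P[:,:2]-m)@a; w=(P[:,:2]-m)@b
    return m,a,t.min(),t.max(),np.ptp(w)
E
python3 - <<'E'
import pickle,numpy as np,cv2
from h import *
v=pickle.load(open("v0.pkl","rb"))
for n,c in v.items():
    hsv=cv2.cvtColor(c["image"],cv2.COLOR_BGR2HSV); H,S,V=cv2.split(hsv)
    red=((H<8)|(H>172))&(S>130)&(V>70)
    for p,s in blobs(red):
        m,a,t0,t1,w=axis(ray(c,p,13)); print(n,"red",s.tolist(),m.round(),a.round(2),round(t0),round(t1),round(w))
    dk=(V<60)
    for p,s in blobs(dk,200):
        P=ray(c,p,4)[:,:2]; r=cv2.minAreaRect(P.astype(np.float32)); 
        if 70<min(r[1]) and max(r[1])<130: print(n,"mat",s.tolist(),r)
c=v["top"]; print("foot",ray(c,(322,188),5).round(), "side foot",ray(v["side"],(347,224),5).round())
cv2.imwrite("pics/crop.png",cv2.resize(c["image"][150:280,220:420],None,fx=4,fy=4,interpolation=cv2.INTER_CUBIC))
E
```

```text
top red [304, 100, 41, 64, 1750] [774.  -4.] [-0.99  0.1 ] -71 81 91
top red [98, 140, 21, 23, 281] [726. 509.] [-0.84 -0.54] -28 28 30
top red [250, 174, 9, 10, 55] [659. 160.] [-0.54 -0.84] -10 12 18
top red [265, 213, 16, 33, 429] [540. 116.] [-1.    0.09] -36 39 33
top mat [348, 212, 49, 49, 1264] ((522.8707275390625, -113.54244232177734), (87.90275573730469, 96.3245620727539), 24.228727340698242)
side red [203, 57, 49, 12, 170] [ 453. 1185.] [ 0.91 -0.41] -132 87 161
side red [321, 116, 15, 9, 88] [720. 494.] [-0.73 -0.69] -33 31 39
side red [322, 177, 21, 7, 67] [640. 152.] [ 0.98 -0.22] -28 23 28
side red [371, 181, 67, 45, 2073] [779.  20.] [-0.79 -0.61] -109 95 148
side red [281, 189, 31, 13, 295] [538. 112.] [-1.    0.01] -36 39 43
side mat [438, 187, 44, 30, 364] ((900.6748657226562, 5.293510437011719), (78.27742767333984, 107.97571563720703), 42.581329345703125)
side mat [287, 248, 54, 40, 1163] ((525.7166748046875, -116.63117980957031), (78.19869995117188, 77.782470703125), 24.316505432128906)
foot [[635.  -0.   5.]] side foot [[627. -11.   5.]]
```

View pics/crop.png

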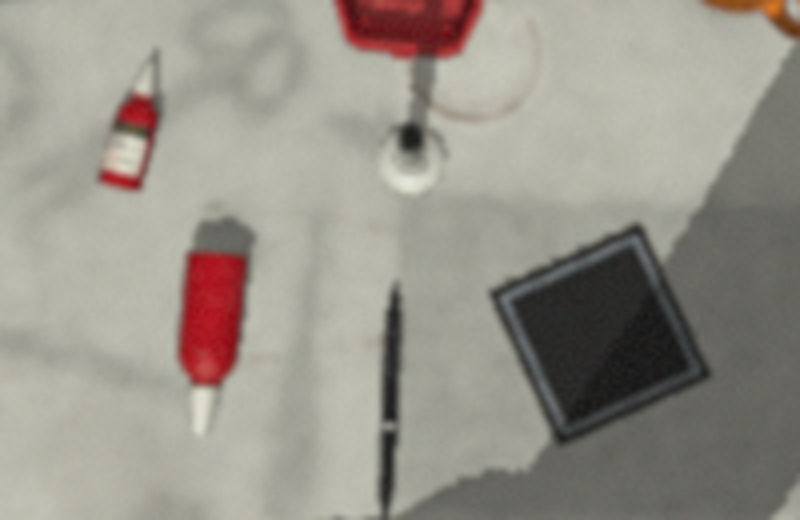

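The crop matches the given sizes: the bottle's base is at about (576,113), its nozzle direction is (-1,.09), and the mat is centred at about (524,-115). Now I'll check which tilts and headings are reachable.

```bash
cat >> h.py <<'E'
n=np.array([-1,.09,0]);n/=np.linalg.norm(n)
BASE=np.array([576,113,13.]); MAT=np.array([524,-115,4.])
def unit(v): return v/np.linalg.norm(v)
def Rg(a,s):
    z=-n*np.sin(a)+np.array([0,0,-np.cos(a)]); y=s*unit(np.cross([0,0,1],-n)); return np.c_[np.cross(y,z),y,z]
Bg=np.c_[[0,0,1],np.cross(n,[0,0,1]),n]
def Rp(a,s,hd,Bg=Bg):   # hd: heading (deg) of the tool when the bottle stands
    R=Rg(a,s); Rt=Bg.T@R
    z0=Rt[:,2]; f=np.arctan2(z0[1],z0[0]); p=np.radians(hd)-f
    return np.array([[np.cos(p),-np.sin(p),0],[np.sin(p),np.cos(p),0],[0,0,1]])@Rt
E
python3 - <<'E'
from workcell import *
from h import *
for ad in (30,40,50):
  a=np.radians(ad)
  for s in(1,-1):
    R=Rg(a,s); tcp=BASE+n*32+[0,0,-7]+0*R[:,2]
    q=inverse_kinematics(tcp,R); q2=inverse_kinematics(tcp+[0,0,150],R)
    print(ad,s,None if q is None else np.round(q,2).tolist(),q2 is not None)
    for hd in range(-180,180,30):
        P=Rp(a,s,hd); off=P@R.T@(tcp-BASE); t=MAT+off+[0,0,3]
        q=inverse_kinematics(t,P); q2=inverse_kinematics(t+[0,0,120],P)
        if q is not None and q2 is not None: print("   ",hd,P[:,2].round(2),t.round(),np.round(q,2).tolist())
E
```

```text
30 1 [0.32, 1.04, -1.07, 2.27, 1.98, 1.1, -0.59] True
    -150 [-0.75 -0.43 -0.5 ] [ 518. -118.   39.] [0.12, 1.21, -0.45, 1.24, 0.64, 1.86, 1.61]
    -120 [-0.43 -0.75 -0.5 ] [ 520. -121.   39.] [0.12, 1.18, -0.66, 1.53, 1.04, 1.82, 1.65]
    -90 [-0.   -0.87 -0.5 ] [ 524. -122.   39.] [0.2, 1.19, -0.87, 1.87, 1.45, 1.86, 1.67]
    -60 [ 0.43 -0.75 -0.5 ] [ 528. -121.   39.] [-0.43, 0.96, -0.04, 2.26, 1.68, 1.08, 1.49]
    30 [ 0.75  0.43 -0.5 ] [ 530. -112.   39.] [1.54, 1.53, -1.28, 2.27, 2.36, 0.34, -2.28]
    60 [ 0.43  0.75 -0.5 ] [ 528. -109.   39.] [1.14, 1.1, -0.7, 1.94, -0.79, 0.61, 0.91]
    90 [ 0.    0.87 -0.5 ] [ 524. -108.   39.] [0.97, 1.16, -0.67, 1.59, -0.31, 1.1, 0.7]
    120 [-0.43  0.75 -0.5 ] [ 520. -109.   39.] [0.76, 1.25, -0.68, 1.28, -0.06, 1.54, 0.77]
30 -1 [-0.28, 0.75, -0.24, 2.29, 2.26, 0.55, 1.96] False
    -150 [-0.75 -0.43 -0.5 ] [ 518. -118.   39.] [-0.17, 1.18, 0.11, 1.26, 0.29, 1.67, -1.24]
    -120 [-0.43 -0.75 -0.5 ] [ 520. -121.   39.] [-0.31, 1.08, 0.05, 1.56, 0.62, 1.41, -1.19]
    -90 [-0.   -0.87 -0.5 ] [ 524. -122.   39.] [-0.66, 1.05, 0.36
[... 3798 characters left out ...]
22.   39.] [-0.43, 0.83, 0.21, 1.99, 0.83, 0.73, -1.01]
    -60 [ 0.32 -0.56 -0.77] [ 528. -121.   39.] [-0.46, 0.78, 0.23, 2.25, 1.66, 0.52, -1.41]
    -30 [ 0.56 -0.32 -0.77] [ 530. -119.   39.] [0.81, 1.21, -1.28, 2.39, 2.13, 1.49, -0.64]
    30 [ 0.56  0.32 -0.77] [ 530. -112.   39.] [1.32, 1.21, -1.27, 2.24, 1.91, 0.49, 0.91]
    60 [ 0.32  0.56 -0.77] [ 528. -109.   39.] [0.52, 0.8, -0.04, 2.03, -1.22, 0.72, -2.06]
    90 [ 0.    0.64 -0.77] [ 524. -108.   39.] [0.41, 0.88, 0.06, 1.76, -0.8, 1.03, -2.08]
    120 [-0.32  0.56 -0.77] [ 520. -109.   39.] [0.32, 0.96, 0.05, 1.54, -0.49, 1.27, -1.96]
    150 [-0.56  0.32 -0.77] [ 518. -112.   39.] [0.21, 1.01, 0.02, 1.4, -0.21, 1.41, -1.77]
```

```bash
cat >> h.py <<'E'
A=np.radians(30)
E
python3 - <<'E'
from workcell import *
from h import *
import pickle
R=Rg(A,1); tcp=BASE+n*32+[0,0,-7]
def tm(): s=read_state(); print(round(s["time"],2),s["eef_pos"].round() if hasattr(s["eef_pos"],'round') else s["eef_pos"],np.round(s["qpos"],2))
print(tcp)
open_gripper()
movep([450,-50,330],R); tm()
movep(tcp-R[:,2]*110+[0,0,20],R); tm()
c=camera("wrist"); pickle.dump(c,open("w1.pkl","wb")); cv2.imwrite("pics/w1.png",c["image"])
hsv=cv2.cvtColor(c["image"],cv2.COLOR_BGR2HSV); H,S,V=cv2.split(hsv)
red=((H<8)|(H>172))&(S>130)&(V>70)
for p,s in blobs(red,300):
    m,a,t0,t1,w=axis(ray(c,p,13)); print("red",s.tolist(),m.round(1),a.round(3),round(t0),round(t1),round(w))
E
```

```text
[544.12881796 115.86840638   6.        ]
2.52 [450. -50. 330.] [ 0.69 -0.12 -0.69  2.26 -0.05  0.45  1.51]
4.58 [490. 120. 121.] [-0.32  0.42 -0.3   2.39  1.78  0.44 -0.79]
red [294, 146, 46, 75, 2945] [541.8 115. ] [ 0.996 -0.094] -40 48 36
red [357, 225, 35, 39, 540] [626.5 164.6] [ 0.961 -0.276] -25 45 26
red [206, 280, 70, 80, 2707] [863.8 -29.5] [ 0.944 -0.329] -176 151 124
```

View pics/w1.png

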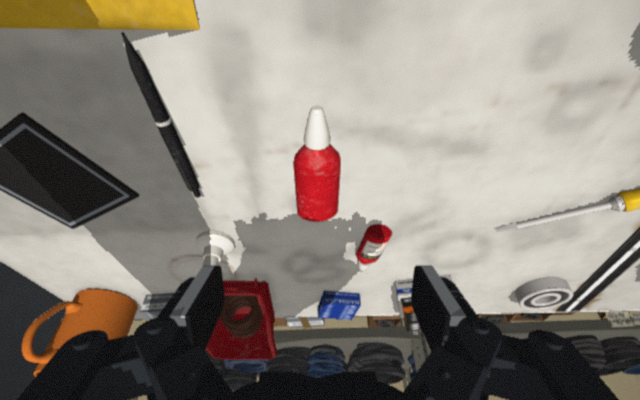

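The wrist view shows the bottle at (317,180), centred between the fingers, with its axis within 1 mm of the estimate. Now I'll grasp it.

Run:
```python
from workcell import *
from h import *
import pickle
R=Rg(A,1); tcp=BASE+n*32+[0,0,-7]
movel(tcp-R[:,2]*50,R)
print("guard",movel(tcp,max_speed=60,guard=12))
clamp(); s=read_state(); print(s["time"],s["finger_gap"],s["gripper_force"],s["eef_pos"])
if s["finger_gap"]>15:
    movel(tcp+[0,0,40],max_speed=60); movel(tcp+[-20,0,200])
    s=read_state(); print(s["time"],s["finger_gap"],s["gripper_force"],s["eef_pos"],np.round(s["qpos"],2))
    for nm in("side","top"): c=camera(nm); pickle.dump(c,open(f"{nm}2.pkl","wb"))
    c=pickle.load(open("side2.pkl","rb")); cv2.imwrite("pics/s2.png",c["image"])
    tcp2=np.array(s["eef_pos"]); tcp0=tcp
    for hd in (60,75,90,105,120,-60,-75,-90):
        P=Rp(A,1,hd); t=MAT+P@R.T@(tcp-BASE)+[0,0,150]
        print(hd,[None if (q:=inverse_kinematics(t+[0,0,h],P)) is None else np.round(q,2).tolist() for h in(0,-147)])
```

```text
guard False
6.8167 34.285454433824924 58.493813392706215 [544.04973274 115.87086672   6.41895109]
8.9083 34.180769199529905 59.730174341239035 [523.97303219 115.75675083 205.62073593] [-0.35  0.26 -0.17  2.26  1.1   0.37 -0.02]
60 [[1.25, 0.86, -0.88, 1.97, -0.67, 0.71, 0.6], [1.36, 1.3, -1.06, 1.93, -0.03, 0.49, 0.23]]
75 [[1.05, 0.85, -0.66, 1.79, -0.62, 1.03, 0.67], [1.16, 1.2, -0.84, 1.76, -0.28, 0.81, 0.56]]
90 [[0.86, 0.87, -0.49, 1.62, -0.56, 1.29, 0.75], [0.95, 1.15, -0.64, 1.59, -0.34, 1.1, 0.73]]
105 [[0.73, 0.92, -0.42, 1.46, -0.46, 1.51, 0.81], [0.77, 1.16, -0.48, 1.43, -0.34, 1.35, 0.85]]
120 [[0.62, 0.98, -0.39, 1.32, -0.35, 1.7, 0.89], [0.62, 1.19, -0.39, 1.29, -0.27, 1.55, 0.95]]
-60 [[-0.16, 0.61, -0.38, 2.28, 1.53, 1.26, 1.87], [-0.33, 0.96, -0.16, 2.25, 1.69, 1.18, 1.51]]
-75 [[-0.12, 0.68, -0.43, 2.1, 1.3, 1.4, 1.92], [-0.26, 0.97, -0.24, 2.08, 1.41, 1.26, 1.66]]
-90 [[-0.11, 0.74, -0.42, 1.92, 1.11, 1.52, 1.94], [-0.19, 1.0, -0.3, 1.89, 1.19, 1.38, 1.74]]
```

View pics/s2.png

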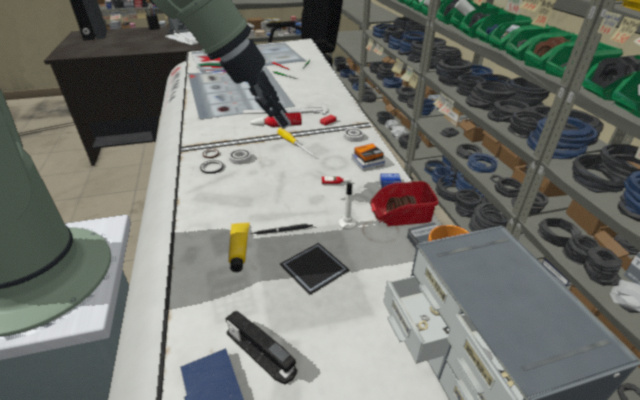

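The bottle is gripped and held level, seen at (283,119). Next I'll rotate it upright above the mat, with the gripper body on the side away from the marker.

Run:
```python
from workcell import *
from h import *
import pickle
R=Rg(A,1); tcp=BASE+n*32+[0,0,-7]; P=Rp(A,1,90); t=MAT+P@R.T@(tcp+[0,0,.4]-BASE)
movel([450,0,300],max_speed=150)
movep(t+[-30,0,200],P)
movel(t+[0,0,60],P)
s=read_state(); print(s["time"],s["finger_gap"],s["gripper_force"],s["eef_pos"],t)
c=camera("side"); d=camera("top"); pickle.dump((c,d),open("v3.pkl","wb"))
im=np.vstack([cv2.resize(c["image"][120:320,200:440],None,fx=2,fy=2),]); im2=cv2.resize(d["image"][130:330,240:480],None,fx=2,fy=2)
cv2.imwrite("pics/v3.png",cv2.resize(np.hstack([im,im2]),(800,333)))
```

```text
12.6667 34.33308207185997 59.8651130637154 [ 524.12865606 -108.64105882   96.73535833] [ 524.  -108.4   36. ]
```

View pics/v3.png

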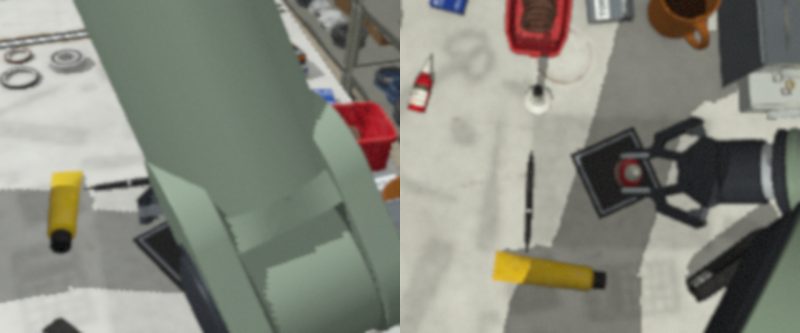

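The top view shows the bottle upright over the mat, with its tip at about (379,232). I'll check the tilt with rays at the expected heights before lowering.

Run:
```python
import pickle
from h import *
c,d=pickle.load(open("v3.pkl","rb"))
I=d["image"]; H,S,V=cv2.split(cv2.cvtColor(I,cv2.COLOR_BGR2HSV))
sl=np.s_[215:255,355:405]
red=((H<10)|(H>170))&(S>90)&(V>50); w=(S<60)&(V>140)
z=64
for nm,m,h in(("red",red,z+60),("white",w,z+95)):
    k=np.zeros_like(m);k[sl]=m[sl]
    for p,s in blobs(k,4): print(nm,s.tolist(),ray(d,p.mean(0),h).round(), d["range_z"][p[:,1],p[:,0]].round()[:6])
M=d["cam_to_world"]; yy,xx=np.mgrid[222:243,368:392]; r=d["range_z"][yy,xx]
pts=np.stack([(xx-d["cx"])/d["fx"]*r,-(yy-d["cy"])/d["fy"]*r,-r],-1)@M[:3,:3].T+M[:3,3]
print(pts[...,2].round().astype(int)[::2,::2])
k=np.argwhere(pts[...,2]>150); print("tip",pts[k[:,0],k[:,1]].mean(0))
cv2.imwrite("pics/c3.png",cv2.resize(I[205:260,345:425],None,fx=9,fy=9,interpolation=cv2.INTER_CUBIC))
```

```text
red [371, 225, 14, 17, 119] [[ 525. -110.  124.]] [765. 762. 763. 763. 804. 780.]
white [400, 228, 5, 12, 41] [[ 522. -157.  159.]] [894. 893. 893. 891. 894. 895.]
white [400, 248, 5, 5, 19] [[ 492. -156.  159.]] [890. 890. 889. 889. 886. 887.]
[[  7   5   4 111 113 117 116 120 122 125 126 129]
 [  5   5 107 110 114 115 117 119 122 124 127 122]
 [  4   4  90 130 135 135 132   5   5   5   6   3]
 [  3  84 122 134 138 142 140 134   4   4   8   4]
 [  7  98 129 135 149 159 161 158   3   4   4   2]
 [  4 103 130 137 155 166 173 173 132   2   7   4]
 [  4 105 131 138 156 167 172 172 155   5   5   4]
 [  4  98 129 134 152 160 166 164 130   6   4   8]
 [  4  85 119 132 138 146 147 138   5   7   8   4]
 [  7   8  96 126 133 135 137 129   4   8   2   6]
 [  5   7   5 111 124 130 128 118 122 126 125 122]]
tip [ 523.95529777 -107.90725258  182.80572281]
```

View pics/c3.png

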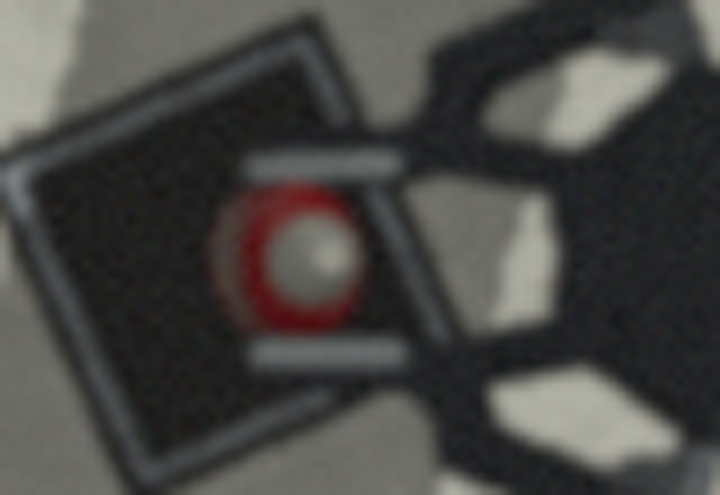

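The body is at (525,-110) and the tip at about (522,-118), so it is upright within a few degrees. I'll lower it slowly with the guard on.

Run:
```python
from workcell import *
from h import *
import pickle
R=Rg(A,1); tcp=BASE+n*32+[0,0,-7]; P=Rp(A,1,90); t=MAT+P@R.T@(tcp+[0,0,.4]-BASE)
movel(t+[0,0,12],P,max_speed=60)
g=movel(t-[0,0,9],P,max_speed=15,guard=5); s=read_state(); print(g,s["eef_pos"],s["ft_force"],s["time"])
pickle.dump(camera("top"),open("t4.pkl","wb"))
if g:
    wait(.3); print(read_state()["ft_force"]); open_gripper(); wait(.2)
    e=np.array(read_state()["eef_pos"]); movel(e-P[:,2]*100+[0,0,5],max_speed=80); e=np.array(read_state()["eef_pos"]); movel(e+[0,-60,130]);
    c=camera("side"); d=camera("top"); print(read_state()["time"])
    cv2.imwrite("pics/v5.png",np.hstack([cv2.resize(x["image"][a:a+130,b:b+130],(400,400),interpolation=cv2.INTER_CUBIC) for x,a,b in((c,160,250),(d,150,290))]))
    pickle.dump((c,d),open("v5.pkl","wb"))
```

```text
True [ 523.93108878 -108.18775763   35.3537386 ] [ 0.56688067 -1.40061337  7.8493532 ] 14.5917
[ 0.02887587 -2.08095328  6.52614194]
18.325
```

```bash
ls pics
```

```text
c3.png
crop.png
s2.png
side0.png
top0.png
v3.png
v5.png
w1.png
```

View pics/v5.png

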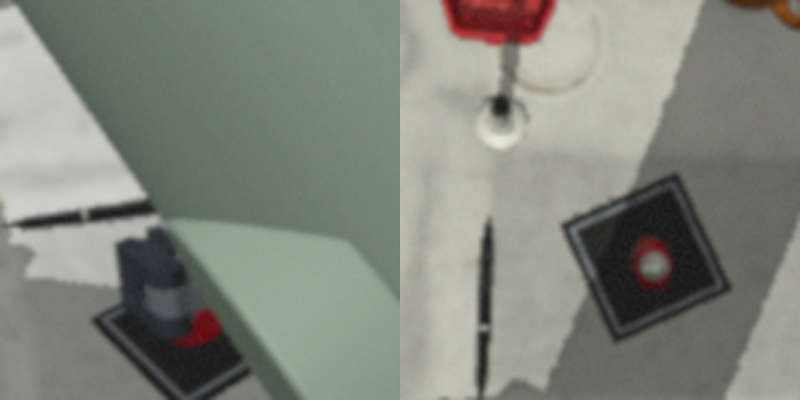

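The bottle stands concentric near the mat centre, seen at (652,263) in the picture. The marker is unmoved at (500,120), and the gripper is clear.

```bash
python3 -c "
from workcell import *
print(finish_job())"
```

```text
the job is handed in; nothing more can be done
None
```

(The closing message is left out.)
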